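# Turn back the half lid of the walnut pan

## Robot

A 6-joint arm with a two-finger parallel gripper is mounted at the origin on the work surface. World frame = base frame: x ahead of the robot, y to its left, z up, the work surface at z = 0. Lengths are in m, angles in rad, forces in N, time in s.
With the tool pointing down it reaches from about 0.375 to 0.975 m from the base axis. Payload 3.8 kg.
Tool frame: the origin (TCP) lies at the very end of the fingers, on their centre line; the grasp point (between the pads) lies 19 mm behind it; z points along the fingers, y is the direction in which the jaws open and shut (so a half turn about z gives the same grasp; the last joint's range is limited). The gripper opens to 85 mm and grips with 20 to 120 N. Pads are 22 mm wide; open, the fingers measure 114 mm over their backs; the gripper's body (76 mm by 85 mm) begins 54 mm behind the grasp point. The pads swing forward as they close: fully open they stand 13 mm farther back than shut.
Start: joints at [-1.365, 0.264, 1.604, -0, 1.274, -0.037], TCP at [0.162, -0.655, 0.231] pointing down, gripper open.
Joint ranges: [-2.63, 2.63], [-0.94, 2.18], [0.31, 2.57], [-1.31, 4.45], [0, 2.66], [-2.55, 2.55]. Speed limits (rad/s): [2.57, 2.57, 3.14, 3.14, 3.14, 3.14].

## Interface

Orientations are given as a rotation vector (axis times angle).
In Python, from workcell import bot, viewer gives the robot as it stands.
- The arm moves only by the tool jog_arm, never from a script. Its argument "motion" is a list of rows, each an object of numbers: "dx", "dy", "dz": the shift along the world's x, y, z in cm; "turn": the turn about the world's z in rad. A call has 1 to 12 rows; each row shifts and turns the commanded pose from where the row before left it; what a row does not reach is not made up. A row lasts 1/12 s, in which the tool goes at most 41.7 mm and 7.16 degrees, less where a joint would pass 70% of its speed; a pose out of reach is approached as far as the arm can. A call is refused whole if a number of a shift passes 4.17 or a number of a turn 0.125, either way. A call with a gripper value outside its range is refused whole. "fingers" is the finger opening in cm, from 0 to 8.54, set as the call begins (left out, the last holds). The fingers move at their own pace and stop on an object; "grip_force" is the grip in N (left out, the last holds). Time passes only in rows, so rows that do not move let the fingers close. It gives the time, the measured TCP pose, the force and the opening at its end, in the units of the state.
- bot.read_state(): the state, without advancing time (a new reading comes with each control period).
- viewer.read_camera(name): name is "side" or "top" or "wrist"; returns (picture, depth): 384x512x3 uint8, red, green, blue; 384x512 float32, m along the optical axis (not along the pixel's ray), 0 where there is no reading.
- viewer.camera_info(name): a dict with "vertical_fov" (degrees; the focal length in pixels is half the picture's height over the tangent of half this angle, whatever the lens; pixels are square), "cx", "cy" (the principal point, pixels), "R" (3x3) and "t" (3): a world point X has camera coordinates R X + t. Camera axes: x right, y down, z forward; pixel columns grow to the right and rows downward; lengths in m; the calibration is good to about 2 mm. The wrist camera is an equidistant fisheye: a pixel r from the principal point sees the ray r / f radians off the axis. A picture is of the moment at which its call begins: read the wrist's pose just before it. camera_info takes no time and is no camera call; for the wrist camera it gives the pose at the moment of the call.
- bot.finish_job(): hands the job in, once; it reports no verdict.
The state is a dict: "time": time; "q": joint angles; "joint_vel": joint speeds; "joint_torque": joint torques, N m; "tool_pos": TCP position; "tcp_rot": TCP orientation; "wrist_force": force on the tool from outside, world axes, zero at the start; "torque": the same for the moment, N m; "width": opening from 0.0 (shut) to 1.0 (fully open).
Only numpy, scipy, OpenCV 4.12 (cv2) and the standard library are available. Lean on these libraries where they do the work, as an engineer would, in place of code of your own. Each camera call takes 0.05 s, during which the arm holds its last target. There are 200 camera calls.

## Task

The walnuts are wanted for the next jar: open the steel pan by turning the half of its lid that has the finger tab right over on the hinge across the middle, until it lies flat on the other half. Do it with the fingers shut, hooking the fingertips under the tab and pushing the leaf over and down; do not pinch the lid, and do not fling it or let it slam. Leave the pan standing where it is, leave the jar, funnel and tongs alone, and finish with the hand clear of everything.

Things in the scene. Friction and masses are not known exactly. Their poses are not given: they have to be found in the camera images.
- pan_center (a point): Centre, half-way up, of a quarter-size steel catering pan standing loose on the table: 265 mm long (y), 162 mm wide (x), 100 mm high, about 2.4 kg with its walnuts. Axes: x along the lid's hinge, y along the pan towards the still half of the lid, z up. Rim flange 12 mm wide, 6 mm thick, outer edges at y = -132 and +132 mm; the end walls below stand 10 mm further in.
- spine (a point): Middle of the lid's hinge line, which runs along the pan's x across its middle, 105 mm above the table, 5 mm above the rim. Axes as the pan's. The lid is plain steel sheet, 158 mm wide, 5 mm thick. Its still half reaches from the hinge 131 mm to +y, its top face level with the hinge line. The turning half lies to -y when shut.
- lid_leaf (a joint): Angle (rad) of the lid's turning half, 131 mm long, 0.22 kg: 0 shut, level, top face level with the hinge line; grows as its tab end rises; 1.57 upright; 3.14 flat on the still half, former underside uppermost, 5 mm above the hinge line. The hinge is stiff: the leaf stays where it is left, needs 2 to 4 N at the tab to raise and a light push to lie fully down. May start a little ajar.
- tab (a point): Finger tab: flat tongue in the plane of the turning half, mid free end, 70 mm wide along the hinge, 5 mm thick. This point: mid-thickness, 150 mm from the hinge line, 2.5 mm under the top face. A 7 mm thick rolled edge ends it 168 mm from the hinge. It overhangs the pan's rim by 36 mm, free space below. Axes turn with the leaf: at angle 0 as the pan's, the tab pointing to -y.
- jar: Bystander: empty hexagonal glass jar with closed hinged steel lid, 70 mm across corners, 90 mm tall, loose; origin at the centre of its underside. (Five like it, 93 mm high, and a honey dipper are on a fixed aluminium tray beyond the pan, more than 0.75 m ahead of the robot.)
- funnel: Bystander: blue plastic funnel standing mouth down, 92 mm across (with a small ear, 62 mm from the axis), 92 mm tall, loose; origin at the centre of its mouth, on the table.
- tongs: Bystander: steel spring tongs lying closed, about 290 mm long along their x axis, 25 mm wide, 26 mm high, loose; origin near the middle, on the table.

How it is judged:
On the way, in this order (a step that is already met when the one before it is completed fails the run):
1. the leaf has been raised to upright (value of joint lid_leaf above 1.5 rad).
2. the leaf lies flat on the other half (value of joint lid_leaf above 3.06 rad), for 0.2 s.
At the end, for the whole second after the job is handed in: The turning half of the lid lies at rest flat on the other half (within 0.08 rad, about 5 degrees); the pan stands level within 25 mm of where it was; jar, funnel and tongs within 20 mm of where they were (value of joint lid_leaf above 3.06 rad and velocity of joint lid_leaf between -0.05 and 0.05 rad/s and distance of spine from where it was at the start of the episode below 0.025 m and angle between spine's own z axis and vertical below 0.05 rad and distance of each of jar, funnel, tongs from where it was at the start of the episode below 0.02 m); the robot touches nothing.
It fails at once if the pan is pushed more than 25 mm, lifted or tipped (distance of spine from where it was at the start of the episode above 0.025 m or angle between spine's own z axis and vertical above 0.15 rad).
It fails at once if jar, funnel or tongs are moved more than 20 mm (distance of any of jar, funnel, tongs from where it was at the start of the episode above 0.02 m).
It fails at once if the leaf is flung or slams (faster than 5 rad/s) (velocity of joint lid_leaf above 5 rad/s or velocity of joint lid_leaf below -5 rad/s).
It fails at once if the lid is taken between the fingers (the tab or an edge of the leaf lies at the grasp point) (contact force between the fingers and lid_leaf above 0.5 N and z of the grasp point in the frame of tab between -0.004 and 0.004 m and x of the grasp point in the frame of tab between -0.079 and 0.079 m and y of the grasp point in the frame of tab between -0.0165 and 0.145 m).
It also fails if it takes over 45 s, if anything falls off the work surface, if the arm or the gripper's body presses on something with over 40 N, if the wrist force passes 120 N, or if a joint passes its speed limit or range.

## Working session

There is one attempt and no reset: what is moved stays moved. The work goes in short steps, Python scripts to look and compute and a tool call to move; the robot and the scene stay as the last step left them, time stands still between calls to the robot, and variables do not carry over. Pictures are saved under pics/ and viewed, about 8 in all and at most 12, crops included, and the job is handed in when it is done.

Besides the shell and the picture viewer there is one more tool, called as name(argument=value, ...) on one line, values as JSON. jog_arm: Moves the arm, as the interface text tells. Its arguments: {"type":"object","properties":{"motion":{"type":"array"},"fingers":{"type":"number"},"grip_force":{"type":"number"}},"required":["motion"]}

```bash
mkdir -p pics
cat > h.py <<'E'
import numpy as np, cv2
from workcell import bot, viewer
def cloud(n):
    im,d=viewer.read_camera(n); c=viewer.camera_info(n)
    f=im.shape[0]/2/np.tan(np.radians(c['vertical_fov'])/2)
    v,u=np.indices(d.shape)
    P=np.stack([(u-c['cx'])/f*d,(v-c['cy'])/f*d,d],-1)
    return im,d,(P-np.array(c['t']))@np.array(c['R'])
E
python3 - <<'E'
from h import *
a=[]
for n in('top','side'):
    im,d,W=cloud(n); np.savez('/tmp/%s.npz'%n,im=im,d=d,W=W); a.append(im)
    c=viewer.camera_info(n); print(n,c['vertical_fov'],-np.array(c['R']).T@c['t'])
cv2.imwrite('pics/a.png',cv2.cvtColor(cv2.resize(np.vstack(a),None,fx=.78,fy=.78,interpolation=3),cv2.COLOR_RGB2BGR))
cv2.imwrite('pics/top.png',cv2.cvtColor(a[0],4)); cv2.imwrite('pics/side.png',cv2.cvtColor(a[1],4))
print(bot.read_state())
E
```

```text
top 57.78276896858832 [ 0.52684776 -0.02395179  1.04282813]
side 50.19207597389776 [ 0.35420502 -0.71130129  0.84902586]
{'time': 0.1, 'q': array([-1.36490330e+00,  2.64714338e-01,  1.60530123e+00,  1.94881434e-05,
        1.27371136e+00, -3.68659706e-02]), 'joint_vel': array([ 0.00031725, -0.00119273, -0.00193356, -0.00052892, -0.00162453,
        0.00048529]), 'joint_torque': array([ 3.70876460e-04, -5.16707253e+01, -3.68588877e+01, -6.26007773e-05,
        6.27610847e-03,  1.49813798e-05]), 'tool_pos': array([ 0.16214196, -0.65451931,  0.23002748]), 'tcp_rot': array([-3.11636705e+00, -3.80122673e-01,  2.53666156e-04]), 'wrist_force': array([-0.25119672,  0.54703168,  0.5609336 ]), 'torque': array([-0.00385671, -0.04248562, -0.01195137]), 'width': 0.9972712852108383}
```

View pics/a.png

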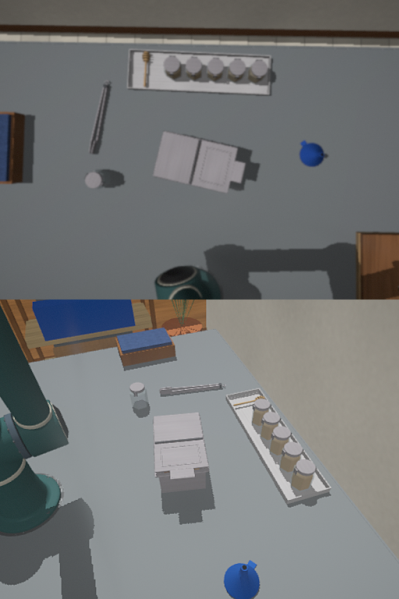

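The top view shows the pan mid-picture, its tab pointing right (-y) with a slight yaw. The jar and tongs are to its left and the funnel is to its right. Next I measure the lid.

```bash
cat > m.py <<'E'
from h import *
z=np.load('/tmp/top.npz'); W=z['W']; im=z['im']
v,u=np.indices(W.shape[:2])
Z=W[...,2]
m=(Z>.07)&(Z<.2)&(u>190)&(u<325)&(v>160)&(v<255)
n,l,s,c=cv2.connectedComponentsWithStats(m.astype(np.uint8)); k=1+np.argmax(s[1:,4]); m=l==k
P=W[m]; print(s[k],Z[m].min(),Z[m].max())
r=cv2.minAreaRect(P[:,:2].astype(np.float32)*1000); print(r); 
# tab direction
ct=max(cv2.findContours(m.astype(np.uint8),0,1)[0],key=cv2.contourArea); a=cv2.approxPolyDP(ct,3,True)[:,0]
for p in a: print(p,W[p[1],p[0]].round(3))
a=np.radians(r[2]); 
for t in (a,a+np.pi/2):
    print(np.degrees(t))
# z profile along row
for uu in range(200,320,6):
    vv=int(205+(uu-200)*.2); print(uu,vv,W[vv,uu].round(3),end=';')
print()
for nm,(u0,u1,v0,v1) in dict(jar=(105,140,215,245),funnel=(375,420,175,220),tongs=(110,145,100,200)).items():
    w=W[v0:v1,u0:u1].reshape(-1,3); w=w[w[:,2]>.012]; print(nm,w.min(0).round(3),w.max(0).round(3))
c=cv2.resize(cv2.imread('pics/top.png')[150:270,180:340],None,fx=5,fy=5,interpolation=2); cv2.imwrite('pics/b.png',c)
E
python3 m.py
```

```text
[ 196  168  119   80 6287] 0.09167661693096328 0.12765148396836687
((505.3333435058594, -21.360733032226562), (302.01806640625, 165.21681213378906), 77.63200378417969)
[209 168] [0.614 0.108 0.097]
[196 225] [0.458 0.14  0.097]
[291 247] [ 0.406 -0.116  0.121]
[295 231] [ 0.448 -0.126  0.121]
[308 234] [ 0.441 -0.16   0.124]
[314 209] [ 0.507 -0.175  0.123]
[300 205] [ 0.517 -0.139  0.119]
[303 189] [ 0.56  -0.149  0.097]
77.63200378417969
167.6320037841797
200 205 [0.513 0.131 0.095];206 206 [0.51  0.113 0.105];212 207 [0.508 0.097 0.105];218 208 [0.505 0.08  0.105];224 209 [0.503 0.064 0.107];230 211 [0.498 0.048 0.102];236 212 [0.495 0.032 0.102];242 213 [0.493 0.016 0.106];248 214 [ 0.491 -0.001  0.11 ];254 215 [ 0.488 -0.017  0.104];260 217 [ 0.483 -0.033  0.112];266 218 [ 0.481 -0.049  0.109];272 219 [ 0.478 -0.065  0.113];278 220 [ 0.476 -0.081  0.112];284 221 [ 0.474 -0.097  0.118];290 223 [ 0.469 -0.113  0.115];296 224 [ 0.466 -0.128  0.119];302 225 [ 0.464 -0.144  0.123];308 226 [ 0.462 -0.16   0.123];314 227 [ 0.45  -0.196 -0.   ];
jar [ 0.406 -0.024  0.014] [0.527 0.384 1.043]
funnel [ 0.499 -0.49   0.012] [ 0.582 -0.024  1.043]
tongs [ 0.527 -0.024  0.012] [0.797 0.396 1.043]
```

View pics/b.png

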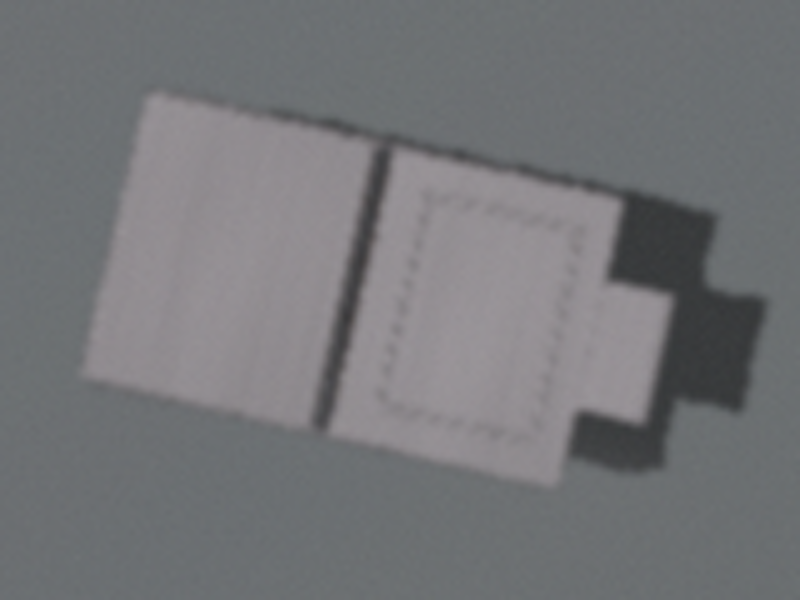

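jog_arm(motion=[{"dx":2.3,"dy":3.2,"turn":0.093},{"dx":2.3,"dy":3.2,"turn":0.093},{"dx":2.3,"dy":3.2,"turn":0.093},{"dx":2.3,"dy":3.2,"turn":0.093},{"dx":2.3,"dy":3.2,"turn":0.093},{"dx":2.3,"dy":3.2,"turn":0.093},{"dx":2.3,"dy":3.2,"turn":0.093},{"dx":2.3,"dy":3.2,"turn":0.093},{"dx":2.3,"dy":3.2,"turn":0.093},{"dx":2.3,"dy":3.2,"turn":0.093},{"turn":0.093},{"turn":0.093}], fingers=0, grip_force=20)

```text
validation failed for argument at $.mo...
```

jog_arm(motion=[{"dx":2.3,"dy":3.2,"dz":0,"turn":0.093},{"dx":2.3,"dy":3.2,"dz":0,"turn":0.093},{"dx":2.3,"dy":3.2,"dz":0,"turn":0.093},{"dx":2.3,"dy":3.2,"dz":0,"turn":0.093},{"dx":2.3,"dy":3.2,"dz":0,"turn":0.093},{"dx":2.3,"dy":3.2,"dz":0,"turn":0.093},{"dx":2.3,"dy":3.2,"dz":0,"turn":0.093},{"dx":2.3,"dy":3.2,"dz":0,"turn":0.093},{"dx":2.3,"dy":3.2,"dz":0,"turn":0.093},{"dx":2.3,"dy":3.2,"dz":0,"turn":0.093},{"dx":0,"dy":0,"dz":0,"turn":0.093},{"dx":0,"dy":0,"dz":0,"turn":0.093}], fingers=0, grip_force=20)

```text
time: 1.1
tool_pos: [0.3934, -0.3327, 0.2309]
tcp_rot: [-2.434, -1.985, -0.0]
wrist_force: [0.1, 0.0, -0.0]
width: -0.002
```

jog_arm(motion=[{"dx":2.3,"dy":3.2,"dz":-2,"turn":0},{"dx":2.3,"dy":3.2,"dz":-2,"turn":0},{"dx":2.1,"dy":3.2,"dz":-2,"turn":0},{"dx":0,"dy":1.5,"dz":-2,"turn":0},{"dx":0,"dy":0,"dz":-3,"turn":0},{"dx":0,"dy":0,"dz":0,"turn":0}])

```text
time: 1.6
tool_pos: [0.4519, -0.2253, 0.1183]
tcp_rot: [-2.434, -1.97, 0.007]
wrist_force: [-1.2, 0.0, -1.6]
width: -0.007
```

Run:
```python
from h import *
o=[]
im,d,W=cloud('side'); np.savez('/tmp/side2.npz',im=im,W=W)
t=bot.read_state()['tool_pos']; c=viewer.camera_info('side'); p=np.array(c['R'])@t+c['t']
f=192/np.tan(np.radians(c['vertical_fov'])/2); u,v=p[:2]/p[2]*f+[c['cx'],c['cy']]; print(u,v,t)
u,v=int(u),int(v); cr=im[max(v-90,0):v+60,max(u-75,0):u+75]; print(cr.shape)
w,_=viewer.read_camera('wrist')
cr=cv2.resize(cr,(500,500),interpolation=2)
cv2.imwrite('pics/c.png',cv2.cvtColor(np.hstack([cr[:384],w])[:, :],4) if False else cv2.cvtColor(np.hstack([cv2.resize(cr,(384,384)),cv2.resize(w,(400,300))if 0 else w[:, 56:456]]),4))
```

```text
232.11489573445266 252.65764727150008 [ 0.45297922 -0.22670804  0.12078866]
(150, 150, 3)
```

View pics/c.png

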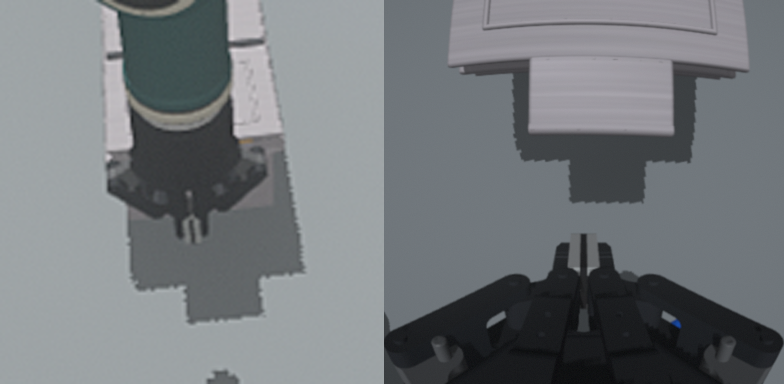

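The shut fingers stand about 5 cm off the tab end and roughly on its centre line: tip near (192,235) in the left crop, tab edge at row 133 in the right one. I'll approach, then creep in.

jog_arm(motion=[{"dx":0.7,"dy":0,"dz":-0.8,"turn":0},{"dx":0.4,"dy":2.0,"dz":0,"turn":0},{"dx":0.4,"dy":1.8,"dz":0,"turn":0},{"dx":0,"dy":0,"dz":0,"turn":0},{"dx":0,"dy":0,"dz":0,"turn":0},{"dx":0,"dy":0,"dz":0,"turn":0}])

```text
time: 2.2
tool_pos: [0.472, -0.1922, 0.1175]
tcp_rot: [2.442, 1.972, 0.001]
wrist_force: [0.1, -0.8, -0.2]
width: -0.0
```

jog_arm(motion=[{"dx":0.06,"dy":0.3,"dz":0,"turn":0},{"dx":0.06,"dy":0.3,"dz":0,"turn":0},{"dx":0,"dy":0,"dz":0,"turn":0},{"dx":0,"dy":0,"dz":0,"turn":0}])

```text
time: 2.53
tool_pos: [0.4721, -0.1852, 0.1163]
tcp_rot: [2.444, 1.974, -0.0]
wrist_force: [0.1, -0.4, 0.8]
width: 0.001
```

jog_arm(motion=[{"dx":0.06,"dy":0.3,"dz":-0.6,"turn":0},{"dx":0.06,"dy":0.3,"dz":0,"turn":0},{"dx":0,"dy":0,"dz":0,"turn":0},{"dx":0,"dy":0,"dz":0,"turn":0}])

```text
time: 2.87
tool_pos: [0.4728, -0.18, 0.1096]
tcp_rot: [2.442, 1.974, -0.004]
wrist_force: [-0.4, -5.3, -1.8]
width: 0.004
```

jog_arm(motion=[{"dx":0.03,"dy":0.15,"dz":0,"turn":0},{"dx":0.03,"dy":0.15,"dz":0,"turn":0},{"dx":0,"dy":0,"dz":0,"turn":0}])

```text
time: 3.12
tool_pos: [0.4731, -0.1796, 0.1101]
tcp_rot: [2.438, 1.974, -0.009]
wrist_force: [-3.8, -13.7, -0.4]
width: -0.0
```

jog_arm(motion=[{"dx":0,"dy":0.03,"dz":0.3,"turn":0},{"dx":0,"dy":0.04,"dz":0.3,"turn":0},{"dx":0.01,"dy":0.05,"dz":0.3,"turn":0},{"dx":0.01,"dy":0.06,"dz":0.3,"turn":0}])

```text
time: 3.45
tool_pos: [0.4735, -0.1779, 0.1224]
tcp_rot: [2.439, 1.973, -0.009]
wrist_force: [-3.2, -13.7, -0.4]
width: -0.002
```

```bash
cat > l.py <<'E'
from h import *
# leaf angle from side+top depth: points near pan axis frame
S=np.array([.509,-.004,.105]); py=np.array([.214,.977,0]); px=np.array([.977,-.214,0])
for n in('top','side'):
    im,d,W=cloud(n); Q=W.reshape(-1,3)-S; a=Q@px; b=-(Q@py); h=Q[:,2]
    m=(d.ravel()>0)&(abs(abs(a)-.055)<.018)
    r=np.hypot(b,h); 
    m&=(r<.128)&(r>.05)&(h>-.01)&((b>0)|(h>.02))
    if m.sum()>20: th=np.arctan2(h[m],b[m]); print(n,m.sum(),np.percentile(th,[10,30,50,70,90]).round(3))
print(bot.read_state()['tool_pos'],bot.read_state()['wrist_force'])
E
python3 l.py
```

```text
top 799 [0.159 0.175 0.185 0.194 0.209]
side 275 [-0.052  0.161  0.182  0.19   0.201]
[ 0.47352572 -0.1778629   0.1229097 ] [ -5.14937389 -13.28679186   2.4036306 ]
```

jog_arm(motion=[{"dx":0.02,"dy":0.1,"dz":0.5,"turn":0},{"dx":0.02,"dy":0.12,"dz":0.5,"turn":0},{"dx":0.03,"dy":0.13,"dz":0.5,"turn":0},{"dx":0.03,"dy":0.15,"dz":0.5,"turn":0},{"dx":0.03,"dy":0.17,"dz":0.5,"turn":0},{"dx":0.04,"dy":0.19,"dz":0.5,"turn":0},{"dx":0.04,"dy":0.2,"dz":0.5,"turn":0},{"dx":0.05,"dy":0.22,"dz":0.5,"turn":0}])

```text
time: 4.22
tool_pos: [0.4762, -0.1656, 0.1633]
tcp_rot: [2.438, 1.972, -0.01]
wrist_force: [-4.8, -14.0, 3.6]
width: -0.001
```

```bash
python3 l.py
```

```text
top 791 [0.415 0.43  0.438 0.447 0.461]
side 206 [-0.076 -0.055 -0.041  0.438  0.447]
[ 0.47630896 -0.16521494  0.16399478] [ -6.6657411  -12.63941568   7.37382199]
```

jog_arm(motion=[{"dx":0.04,"dy":0.2,"dz":0.5,"turn":0},{"dx":0.05,"dy":0.22,"dz":0.5,"turn":0},{"dx":0.06,"dy":0.26,"dz":0.5,"turn":0},{"dx":0.06,"dy":0.28,"dz":0.5,"turn":0},{"dx":0.07,"dy":0.31,"dz":0.5,"turn":0},{"dx":0.08,"dy":0.34,"dz":0.5,"turn":0},{"dx":0.08,"dy":0.38,"dz":0.5,"turn":0},{"dx":0.09,"dy":0.4,"dz":0.5,"turn":0},{"dx":0.1,"dy":0.44,"dz":0.5,"turn":0},{"dx":0.1,"dy":0.48,"dz":0.5,"turn":0}])

```text
time: 5.15
tool_pos: [0.4836, -0.1313, 0.2138]
tcp_rot: [2.44, 1.971, -0.007]
wrist_force: [-5.3, -9.2, 7.0]
width: -0.002
```

```bash
python3 l.py
```

```text
top 685 [0.782 0.798 0.805 0.813 0.822]
side 182 [-0.093 -0.072 -0.054 -0.043  0.758]
[ 0.48430823 -0.13034369  0.21435331] [-2.76828318 -6.98749861  6.43949942]
```

jog_arm(motion=[{"dx":0.15,"dy":0.7,"dz":0.65,"turn":0},{"dx":0.16,"dy":0.74,"dz":0.6,"turn":0},{"dx":0.17,"dy":0.77,"dz":0.56,"turn":0},{"dx":0.17,"dy":0.8,"dz":0.52,"turn":0},{"dx":0.18,"dy":0.83,"dz":0.47,"turn":0},{"dx":0.19,"dy":0.86,"dz":0.42,"turn":0},{"dx":0.19,"dy":0.88,"dz":0.37,"turn":0},{"dx":0.2,"dy":0.9,"dz":0.31,"turn":0},{"dx":0.2,"dy":0.91,"dz":0.26,"turn":0},{"dx":0.2,"dy":0.93,"dz":0.2,"turn":0},{"dx":0.2,"dy":0.94,"dz":0.15,"turn":0},{"dx":0.2,"dy":0.94,"dz":0.1,"turn":0}])

```text
time: 6.25
tool_pos: [0.5062, -0.025, 0.258]
tcp_rot: [-2.443, -1.974, 0.0]
wrist_force: [1.5, -2.1, -0.4]
width: -0.003
```

```bash
python3 l.py
```

```text
side 891 [-0.05   1.452  1.476  1.493  1.507]
[ 0.50595662 -0.02425684  0.25783381] [-0.29577328 -0.32247499  0.1609734 ]
```

Run:
```python
import numpy as np
th=np.linspace(1.5,3.1,25); r=.15-.03*(th-1.5)/1.6
y=-r*np.cos(th)-.005*np.sin(th); z=r*np.sin(th)-.005*np.cos(th)
for i in range(24):
    dy,dz=(y[i+1]-y[i])*100,(z[i+1]-z[i])*100; print(i,th[i+1].round(2),'dx %.2f dy %.2f dz %.2f'%(dy*.214,dy*.977,dz), (y[i+1]).round(3),z[i+1].round(3))
```

```text
0 1.57 dx 0.21 dy 0.98 dz -0.05 -0.006 0.149
1 1.63 dx 0.21 dy 0.96 dz -0.12 0.004 0.148
2 1.7 dx 0.21 dy 0.94 dz -0.18 0.014 0.146
3 1.77 dx 0.20 dy 0.92 dz -0.25 0.023 0.143
4 1.83 dx 0.20 dy 0.90 dz -0.31 0.032 0.14
5 1.9 dx 0.19 dy 0.87 dz -0.37 0.041 0.136
6 1.97 dx 0.18 dy 0.83 dz -0.42 0.05 0.132
7 2.03 dx 0.17 dy 0.80 dz -0.47 0.058 0.128
8 2.1 dx 0.17 dy 0.76 dz -0.52 0.066 0.122
9 2.17 dx 0.16 dy 0.71 dz -0.57 0.073 0.117
10 2.23 dx 0.15 dy 0.67 dz -0.61 0.08 0.11
11 2.3 dx 0.14 dy 0.62 dz -0.65 0.086 0.104
12 2.37 dx 0.13 dy 0.57 dz -0.68 0.092 0.097
13 2.43 dx 0.11 dy 0.52 dz -0.72 0.097 0.09
14 2.5 dx 0.10 dy 0.47 dz -0.74 0.102 0.083
15 2.57 dx 0.09 dy 0.41 dz -0.77 0.106 0.075
16 2.63 dx 0.08 dy 0.36 dz -0.79 0.11 0.067
17 2.7 dx 0.07 dy 0.30 dz -0.80 0.113 0.059
18 2.77 dx 0.05 dy 0.25 dz -0.81 0.116 0.051
19 2.83 dx 0.04 dy 0.19 dz -0.82 0.118 0.043
20 2.9 dx 0.03 dy 0.13 dz -0.82 0.119 0.034
21 2.97 dx 0.02 dy 0.08 dz -0.82 0.12 0.026
22 3.03 dx 0.01 dy 0.02 dz -0.82 0.12 0.018
23 3.1 dx -0.01 dy -0.03 dz -0.81 0.12 0.01
```

jog_arm(motion=[{"dx":0.21,"dy":0.98,"dz":-0.05,"turn":0},{"dx":0.21,"dy":0.96,"dz":-0.12,"turn":0},{"dx":0.21,"dy":0.94,"dz":-0.18,"turn":0},{"dx":0.2,"dy":0.92,"dz":-0.25,"turn":0},{"dx":0.2,"dy":0.9,"dz":-0.31,"turn":0},{"dx":0.19,"dy":0.87,"dz":-0.37,"turn":0},{"dx":0.18,"dy":0.83,"dz":-0.42,"turn":0},{"dx":0.17,"dy":0.8,"dz":-0.47,"turn":0}])

```text
time: 7.02
tool_pos: [0.522, 0.0468, 0.2363]
tcp_rot: [-2.444, -1.974, -0.0]
wrist_force: [0.4, -1.5, 1.8]
width: 0.004
```

```bash
python3 l.py
```

```text
top 166 [-0.105 -0.071 -0.059 -0.046 -0.036]
side 1069 [-0.044  1.959  1.983  2.     2.015]
[0.52124111 0.04712101 0.2351406 ] [-0.65537553  0.4404809   0.10475614]
```

Following well (about 2.0 rad, light forces). I'll continue.

jog_arm(motion=[{"dx":0.17,"dy":0.76,"dz":-0.52,"turn":0},{"dx":0.16,"dy":0.71,"dz":-0.57,"turn":0},{"dx":0.15,"dy":0.67,"dz":-0.61,"turn":0},{"dx":0.14,"dy":0.62,"dz":-0.65,"turn":0},{"dx":0.13,"dy":0.57,"dz":-0.68,"turn":0},{"dx":0.11,"dy":0.52,"dz":-0.72,"turn":0},{"dx":0.1,"dy":0.47,"dz":-0.74,"turn":0},{"dx":0.09,"dy":0.41,"dz":-0.77,"turn":0},{"dx":0.08,"dy":0.36,"dz":-0.79,"turn":0},{"dx":0.07,"dy":0.3,"dz":-0.8,"turn":0}])

```text
time: 7.95
tool_pos: [0.5338, 0.1, 0.1672]
tcp_rot: [-2.444, -1.974, 0.0]
wrist_force: [0.6, 0.5, 0.5]
width: 0.002
```

```bash
python3 l.py
```

```text
top 630 [-0.065  2.576  2.608  2.628  2.645]
side 919 [-0.046  2.607  2.632  2.648  2.665]
[0.53250372 0.09981836 0.16595476] [-0.70978441  0.19392924 -0.34154814]
```

jog_arm(motion=[{"dx":0.05,"dy":0.25,"dz":-0.8,"turn":0},{"dx":0.04,"dy":0.19,"dz":-0.8,"turn":0},{"dx":0.03,"dy":0.13,"dz":-0.8,"turn":0},{"dx":0.02,"dy":0.08,"dz":-0.8,"turn":0},{"dx":0,"dy":0,"dz":-0.7,"turn":0},{"dx":0,"dy":0,"dz":-0.6,"turn":0},{"dx":0,"dy":0,"dz":-0.5,"turn":0},{"dx":0,"dy":0,"dz":-0.3,"turn":0},{"dx":0,"dy":0,"dz":0,"turn":0},{"dx":0,"dy":0,"dz":0,"turn":0}])

```text
time: 8.88
tool_pos: [0.535, 0.1059, 0.1149]
tcp_rot: [-2.444, -1.974, 0.001]
wrist_force: [0.1, -0.5, -0.2]
width: 0.003
```

jog_arm(motion=[{"dx":0,"dy":0,"dz":-0.2,"turn":0},{"dx":0,"dy":0,"dz":-0.2,"turn":0},{"dx":0,"dy":0,"dz":0,"turn":0},{"dx":0,"dy":0,"dz":0,"turn":0}])

```text
time: 9.22
tool_pos: [0.5352, 0.1061, 0.1112]
tcp_rot: [2.444, 1.974, -0.0]
wrist_force: [0.6, -0.1, -0.7]
width: -0.001
```

```bash
python3 l.py
```

```text
top 169 [-0.102 -0.075 -0.061 -0.051 -0.034]
side 182 [-0.09  -0.066 -0.051 -0.037  2.511]
[0.53519225 0.10609287 0.11122774] [-0.15184034 -0.36012066  0.39028054]
```

Almost flat; I'll press until the force shows.

jog_arm(motion=[{"dx":0,"dy":0,"dz":-0.2,"turn":0},{"dx":0,"dy":0,"dz":-0.2,"turn":0},{"dx":0,"dy":0,"dz":0,"turn":0},{"dx":0,"dy":0,"dz":0,"turn":0},{"dx":0,"dy":0,"dz":0,"turn":0}])

```text
time: 9.73
tool_pos: [0.5356, 0.1062, 0.1099]
tcp_rot: [2.444, 1.974, 0.001]
wrist_force: [-7.1, -1.3, 15.8]
width: -0.002
```

Firm contact at z = 0.110, 16 N, which is the expected flat height. I'll lift clear and check.

jog_arm(motion=[{"dx":0,"dy":0,"dz":0.5,"turn":0},{"dx":0,"dy":0,"dz":1,"turn":0},{"dx":0,"dy":0,"dz":3,"turn":0},{"dx":0,"dy":0,"dz":4,"turn":0},{"dx":0,"dy":0,"dz":4,"turn":0},{"dx":0,"dy":-3,"dz":3,"turn":0},{"dx":0,"dy":-4,"dz":0,"turn":0},{"dx":0,"dy":-4,"dz":0,"turn":0},{"dx":0,"dy":-4,"dz":0,"turn":0},{"dx":0,"dy":-4,"dz":0,"turn":0},{"dx":0,"dy":-4,"dz":0,"turn":0},{"dx":0,"dy":-4,"dz":0,"turn":0}])

```text
time: 10.73
tool_pos: [0.5349, -0.1652, 0.2622]
tcp_rot: [2.443, 1.974, 0.001]
wrist_force: [0.8, -0.0, 0.6]
width: 0.0
```

jog_arm(motion=[{"dx":-2,"dy":-3,"dz":0,"turn":0},{"dx":-2,"dy":-3,"dz":0,"turn":0},{"dx":-2,"dy":-3,"dz":0,"turn":0},{"dx":0,"dy":0,"dz":0,"turn":0},{"dx":0,"dy":0,"dz":0,"turn":0},{"dx":0,"dy":0,"dz":0,"turn":0}])

```text
time: 11.23
tool_pos: [0.4753, -0.2533, 0.2618]
tcp_rot: [-2.445, -1.973, -0.001]
wrist_force: [0.4, 0.0, 0.0]
width: -0.005
```

Run:
```python
from h import *
a=[]
S=np.array([.509,-.004,.105]); py=np.array([.214,.977,0]); px=np.array([.977,-.214,0])
for n in('top','side'):
    im,d,W=cloud(n); a.append(im); Q=W-S; b=Q@py; x=Q@px; h=Q[...,2]
    for lo,hi in((.015,.06),(.07,.12),(.14,.165)):
        m=(b>lo)&(b<hi)&(abs(x)<.03)&(h>-.15); print(n,lo,hi,m.sum(),np.median(W[m],0).round(4) if m.any() else '')
    old=np.load('/tmp/%s.npz'%n)
    if n=='top':
        for nm,(u0,u1,v0,v1) in dict(jar=(105,140,215,245),funnel=(375,420,175,220),tongs=(110,145,100,200)).items():
            for I in (old['W'],W):
                w=I[v0:v1,u0:u1].reshape(-1,3); w=w[(w[:,2]>.012)&(w[:,2]<.2)]; print(nm,np.median(w,0).round(3))
        ex=(h>-.035)&(h<.03)&(abs(x)<.1)&(abs(b)<.2); print('lid extents',x[ex].min(),x[ex].max(),b[ex].min(),b[ex].max())
print(bot.read_state()['wrist_force'],bot.read_state()['tool_pos'])
cv2.imwrite('pics/e.png',cv2.cvtColor(cv2.resize(np.vstack(a),None,fx=.78,fy=.78,interpolation=3),4))
```

```text
top 0.015 0.06 374 [0.517  0.0321 0.1094]
top 0.07 0.12 415 [0.5295 0.0885 0.1096]
top 0.14 0.165 208 [0.542  0.145  0.1095]
jar [0.442 0.34  0.088]
jar [0.442 0.34  0.088]
funnel [ 0.54  -0.439  0.029]
funnel [ 0.549 -0.433  0.028]
tongs [0.652 0.367 0.016]
tongs [0.65  0.368 0.016]
lid extents -0.08275520113891706 0.0826536149509565 -0.1352813122338143 0.16772741075692768
side 0.015 0.06 17 [0.4905 0.0404 0.1105]
side 0.07 0.12 13 [0.4997 0.0895 0.1105]
side 0.14 0.165 2 [0.5102 0.1408 0.1087]
[-0.03449573  0.34401184 -0.19494043] [ 0.47578732 -0.2524892   0.26175584]
```

View pics/e.png

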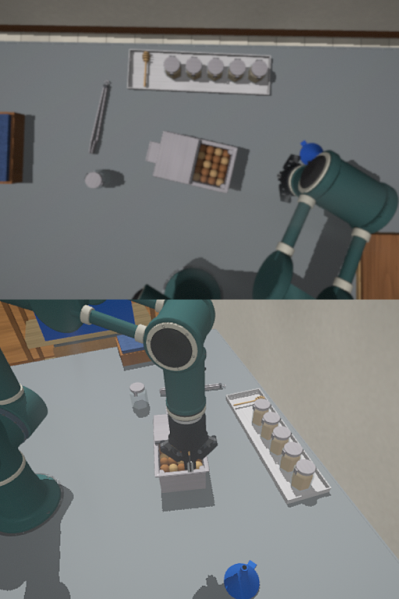

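The leaf is flat with the tab to the left at about (152,152), the walnuts are showing, and the hand is clear. The funnel looks unmoved in the side view; the arm partly hides it from above.

```bash
python3 -c "
from workcell import bot
print(bot.finish_job())"
```

```text
the job is handed in; nothing more can be done
None
```

The pan is open: the tab half of the lid now lies flat on the other half, the walnuts are showing, and the job is handed in. The handover gives no verdict.

**How it was done:** The tool can only point straight down with these moves, so the fingertips could not reach under the tab. Instead I pressed the shut fingers against the tab's end and lifted it by friction, with about 14 N of push. From there I followed the leaf past upright and pushed it down with the fingertips. The final press was 16 N at z = 0.110 m, the expected flat height. I never pinched the lid, and moved it at about 0.7 to 0.8 rad/s by command. It took about 11 s of the 45 s allowed.

**Last checks:**
- **Lid:** the leaf's upper face measured 0.1094 to 0.1096 m along its whole length, so it is flat.
- **Pan:** its outline still matched where I first measured it, within a few millimetres.
- **Jar and tongs:** within about 2 mm of where they were.
- **Hand:** clear, with wrist force about 0.

**One check disagreed:** the top view showed the funnel about 1 cm off. The arm was partly hiding it from that camera, the side view showed it unchanged, and the fingers stayed well away from it.

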